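Line up a size series of specimen vials in the tray

TASK

Line up the four specimen vials that stand loose on the bench as a size series in the low tray with four compartments: one standing upright in each compartment, the largest next to the card holder, then the next smaller, and so on down to the smallest at the far end. They are glass: set each one down, do not drop it or knock any over, and leave the other things on the bench where they are.

Things in the scene. Friction and masses are not known exactly. Their poses are not given: they have to be found in the camera images.
- vial_a: the largest of the four specimen vials standing loose on the bench: clear crimp-top glass vial with a dark dry larva inside and a grey cap, 48 mm in diameter, 82 mm tall with its cap; straight glass wall up to 54 mm above its foot, above that it narrows to the cap (32 mm across). Origin: centre of its underside; z up; round, so its yaw means nothing; stands a 25 N grip
- vial_b: the second largest of the four specimen vials standing loose on the bench: clear crimp-top glass vial with a dark dry larva inside and a grey cap, 39 mm in diameter, 70 mm tall with its cap; straight glass wall up to 46 mm above its foot, above that it narrows to the cap (28 mm across). Origin: centre of its underside; z up; round, so its yaw means nothing; stands a 25 N grip
- vial_c: the third largest of the four specimen vials standing loose on the bench: clear crimp-top glass vial with a dark dry larva inside and a grey cap, 31 mm in diameter, 58 mm tall with its cap; straight glass wall up to 38 mm above its foot, above that it narrows to the cap (24 mm across). Origin: centre of its underside; z up; round, so its yaw means nothing; stands a 25 N grip
- vial_d: the smallest of the four specimen vials standing loose on the bench: clear crimp-top glass vial with a dark dry larva inside and a grey cap, 24 mm in diameter, 46 mm tall with its cap; straight glass wall up to 30 mm above its foot, above that it narrows to the cap (20 mm across). Origin: centre of its underside; z up; round, so its yaw means nothing; stands a 25 N grip
- tray: low tray, black floor, grey walls, immovable: four 68 x 68 mm open compartments in a row (287 x 74 mm), and beyond one end a 34 mm ledge with an aluminium card holder and white card. Floor 3 mm, 3 mm walls 12 mm above the bench. Origin: underside, middle of the row; y along the row towards the card holder, z up. Compartment centres: x = 0, y = +106.5 (by the card holder), +35.5, -35.5, -106.5 mm
- petri: bystander: closed glass Petri dish, 62 mm in diameter, 15 mm high, loose; origin under its centre
- forceps: bystander: steel forceps lying flat, 120 mm long, 13 mm wide, 8 mm high, loose; origin on the bench under its middle, x along it towards the tips
- loupe: bystander: folded pocket loupe, 29 mm wide, 43 mm long, 13 mm high, loose; origin on the bench near its middle, y along it towards the lens
- mouse: bystander: black computer mouse, 100 mm by 58 mm, 30 mm high, loose; origin under its centre, x along it

How it is judged:
By the outcome, as a careful person would: the job done as asked, in the order asked, and still so for the second after the job is handed in, with the robot touching nothing.
It also fails if it takes over 102 s, if anything falls off the work surface, if the arm or the gripper's body presses on something with over 40 N, if the wrist force passes 120 N, or if a joint passes its speed limit or range.

ROBOT

A 6-joint arm with a two-finger parallel gripper is mounted at the origin on the work surface. World frame = base frame: x ahead of the robot, y to its left, z up, the work surface at z = 0. Lengths are in m, angles in rad, forces in N, time in s.
With the tool pointing down it reaches from about 0.275 to 0.75 m from the base axis. Payload 10.2 kg.
Tool frame: the origin (TCP) lies between the finger pads; the fingertips stand 19 mm ahead of it and the grasp point (between the pads) is the TCP; z points along the fingers, y is the line along which they close (so a half turn about z gives the same grasp; the last joint's range is limited). The gripper opens to 88 mm and grips with 3 to 60 N. Pads are 18 mm wide; open, the fingers measure 123 mm over their backs; the gripper's body (75 mm by 187 mm) begins 45 mm behind the grasp point.
Start: joints at [-1.33, 0.313, 1.498, -0, 1.331, -0.223], TCP at [0.235, -0.47, 0.258] pointing down, gripper open.
Joint ranges: [-2.94, 2.94], [-0.97, 2.17], [0.19, 2.56], [-1.23, 4.37], [0.02, 3.11], [-2.88, 2.88]. Speed limits (rad/s): [2.39, 2.39, 3.01, 3.14, 3.14, 3.14].

INTERFACE

Orientations are given as a rotation vector (axis times angle).
In Python, from plant import arm gives the robot as it stands.
- The arm moves only by the shell command python3 -m inch 'ROWS' [FORCE]. ROWS is a JSON object of lists of equal length, an entry for each row: "rotation": the turn, a rotation vector about the tool's x, y, z in rad, a list of three; "linear": the shift along the tool's x, y, z in m, a list of three; "jaw": the gripper's target within -1 to 1 (shut at 1, half-way at 0, fully open at -1). In form: {"rotation": [[ax, ay, az], ...], "linear": [[dx, dy, dz], ...], "jaw": [jaw, ...]}. A call has 1 to 5 rows; each row shifts and turns the commanded pose from where the row before left it, along the tool's axes as they then stand; what a row does not reach is not made up. A row lasts 1/10 s, in which the tool goes at most 50 mm and 8.59 degrees, less where a joint would pass 70% of its speed; a pose out of reach is approached as far as the arm can. A call with a gripper value outside its range is refused whole. The fingers move at their own pace and stop on an object; FORCE is the grip in N (left out, the last holds). Time passes only in rows, so rows that do not move let the fingers close. It gives the time, the measured TCP pose, the force, the opening and the grip force at its end, in the units of the state.
- arm.get_state(): the state, without advancing time (a new reading comes with each control period).
- arm.snapshot(name): name is "scene" or "top"; returns a dict with "frame" (420x560x3 uint8, blue, green, red), "fx", "fy", "cx", "cy" (pixels), "R" (3x3) and "t" (3): a world point X has camera coordinates R X + t. Camera axes: x right, y down, z forward; pixel columns grow to the right and rows downward; lengths in m; the calibration is good to about 2 mm. A picture is of the moment at which its call begins. There is no depth.
- arm.sign_off(): hands the job in; it is judged then, once.
Trained networks look in the newest picture that a camera, given by its name, has taken for a name from the list of things; names that differ only in an ending like _2 or _b are one class to them, and where a whole thing is asked for, a point or a joint stands for the part that bears it (a point fixed in the world has none). Each returns a list of dicts, best first, with "conf" (0 to 1); they miss things now and then, are a little off and sometimes report something else, mostly with a low value. They report only what shows in the picture. A call takes as long as a camera call.
- arm.search_frame(camera, query): "rect" ([left, top, right, bottom] in pixels, round what is visible of it).
- arm.outline_of(camera, query): "region" (420x560 bool, what is visible of it) and "rect" ([left, top, right, bottom] in pixels, round what is visible of it).
The state is a dict: "time": time; "joint_positions": joint angles; "dq": joint speeds; "effort": joint torques, N m; "eef_pos": TCP position; "tcp_rot": TCP orientation; "force": force on the tool from outside, world axes, zero at the start; "wrist_torque": the same for the moment, N m; "width": finger opening in m; "grip_force": force on a finger pad.
Only numpy, scipy, OpenCV 4.12 (cv2) and the standard library are available. Lean on these libraries where they do the work, as an engineer would, in place of code of your own. Each camera call takes 0.05 s, during which the arm holds its last target. There are 200 camera calls.

## Working session

There is one attempt and no reset: what is moved stays moved. The work goes in short steps, Python scripts to look and compute and a shell command to move; the robot and the scene stay as the last step left them, time stands still between calls to the robot, and variables do not carry over. Pictures are saved under pics/ and viewed, at most 14 in all, crops included, and the job is handed in when it is done.

```bash
mkdir -p pics; ls; python3 - <<'E'
from plant import arm
import cv2
for n in("scene","top"):
    s=arm.snapshot(n); cv2.imwrite(f"pics/{n}0.png",s["frame"]); print(n,s["fx"],s["cx"],s["cy"],s["R"],s["t"])
    for q in("vial_a","tray","petri","forceps","loupe","mouse"):
        print(q,[(round(d["conf"],2),[round(float(v)) for v in d["rect"]]) for d in arm.search_frame(n,q)])
print(arm.get_state())
E
```

```text
pics
scene 385.95919196449154 271.1769278983838 211.26651976390102 [[-0.13825654  0.9903522  -0.00936244]
 [ 0.6668498   0.08609689 -0.74020177]
 [-0.73225438 -0.10858108 -0.67231963]] [ 0.02425352 -0.24774827  1.3548682 ]
vial_a [(0.88, [145, 189, 156, 211]), (0.63, [356, 195, 380, 229]), (0.52, [122, 243, 138, 267]), (0.49, [374, 279, 388, 296])]
tray [(0.96, [180, 237, 312, 312])]
petri [(0.64, [412, 243, 441, 264])]
forceps [(0.58, [131, 228, 138, 246])]
loupe [(0.56, [369, 251, 380, 264])]
mouse [(0.75, [138, 167, 161, 190])]
top 496.51809001588646 278.66899923855306 215.70050974539828 [[ 0.02386019 -0.99968804  0.00738401]
 [-0.99021374 -0.02464868 -0.13736517]
 [ 0.13750432 -0.00403419 -0.99049295]] [0.02282039 0.45538835 1.50390017]
vial_a [(0.67, [378, 171, 390, 182]), (0.49, [190, 228, 199, 246]), (0.47, [380, 228, 397, 244])]
tray [(0.69, [243, 136, 331, 215]), (0.2, [188, 162, 198, 172])]
petri [(0.82, [144, 198, 163, 217])]
forceps [(0.59, [384, 189, 391, 194])]
loupe [(0.68, [188, 196, 200, 204])]
mouse [(0.56, [396, 264, 420, 297])]
{'time': 0.7, 'joint_positions': array([-1.33041895e+00,  3.12915510e-01,  1.49772075e+00, -1.67908890e-05,
        1.33098788e+00, -2.23371611e-01]), 'dq': array([-0.00011492, -0.001677  , -0.00035218, -0.0002788 ,  0.00080836,
       -0.00084802]), 'effort': array([-2.27804521e-04, -4.02052438e+01, -2.52383387e+01,  6.95378473e-02,
        3.19408416e-02,  1.86672105e-05]), 'eef_pos': array([ 0.23483412, -0.46955242,  0.25770441]), 'tcp_rot': array([-3.05748333e+00, -7.21943963e-01,  2.60395976e-05]), 'force': array([-0.15096226,  0.95317022, -0.26342822]), 'wrist_torque': array([ 0.03141298,  0.01642957, -0.05491944]), 'grip_force': 0.0, 'width': 0.0883792414625461}
```

```bash
python3 - <<'E'
import cv2
a=cv2.imread("pics/top0.png")[110:310,130:430]; cv2.imwrite("pics/t1.png",cv2.resize(a,None,fx=2.6,fy=2.6,interpolation=2))
a=cv2.imread("pics/scene0.png")[150:350,110:450]; cv2.imwrite("pics/s1.png",cv2.resize(a,None,fx=2.3,fy=2.3,interpolation=2))
E
```

```text
(no output)
```

View pics/t1.png

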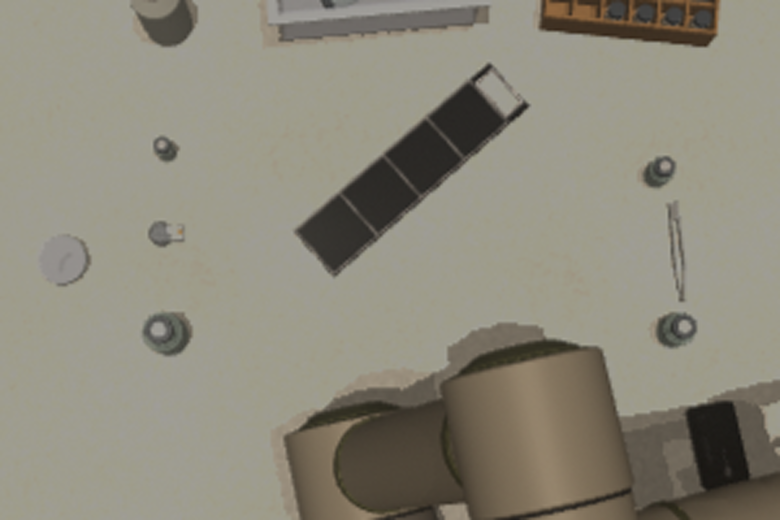

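View pics/s1.png

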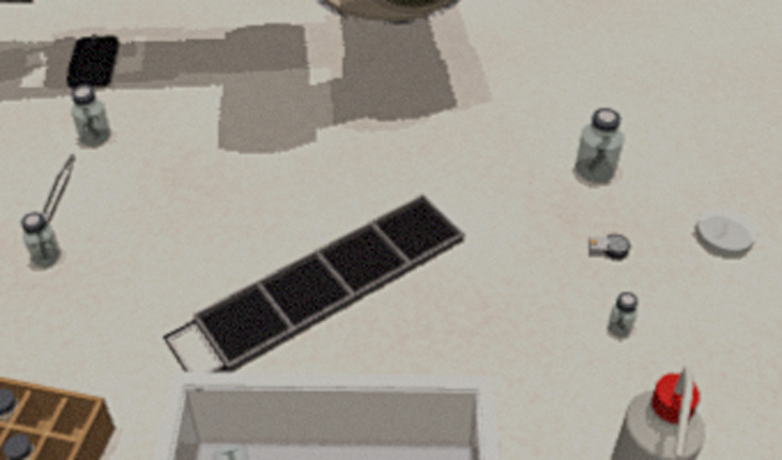

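The top view has +x up and +y left. In zoomed pixels the vials are at (158,328) a, (161,144) d, (685,326) and (665,164). The tray runs diagonally, with the card at its upper right (500,92). The scene view agrees: caps at (606,116), (627,298), (84,93) and (34,218).

```bash
cat > h.py <<'E'
import numpy as np, cv2
from scipy.optimize import least_squares
from plant import arm
def ray(s,u,v,z):
    R=np.array(s["R"]);C=-R.T@s["t"]
    d=R.T@np.array([(u-s["cx"])/s["fx"],(v-s["cy"])/s["fy"],1]);return (C+d*(z-C[2])/d[2])[:2]
def proj(s,X):
    c=np.array(s["R"])@np.array(X).T+np.array(s["t"])[:,None]
    return np.c_[c[0]/c[2]*s["fx"]+s["cx"],c[1]/c[2]*s["fy"]+s["cy"]]
E
python3 - <<'E'
from h import *
T=arm.snapshot("top");S=arm.snapshot("scene")
t=lambda p:(130+p[0]/2.6,110+p[1]/2.6)
q=lambda p:(110+p[0]/2.3,150+p[1]/2.3)
P={"a":((158,328),(606,116),.082),"d":((161,144),(627,298),.046),"R1":((685,326),(84,93),0),"R2":((665,164),(34,218),0)}
for k,(x,y,H) in P.items():
    for h in ([H] if H else [.07,.058]): print(k,h,ray(T,*t(x),h).round(4),ray(S,*q(y),h).round(4))
# tray
tt=[((295,231),(-37,-143.5)),((334,275),(37,-143.5)),((341,194),(-37,-71)),((376,234),(37,-71)),((385,155),(-37,0)),((417,196),(37,0)),((428,116),(-37,71)),((462,158),(37,71))]
ss=[((463,236),(37,-143.5)),((423,197),(-37,-143.5))]
ss=[((423,198),(37,-143.5)),((463,236),(-37,-143.5)),((195,317),(37,143.5)),((233,366),(-37,143.5)),((375,224),(37,-71)),((262,284),(37,71))]
def fit(l,C,f):
    A=np.array([ray(C,*f(p),.012) for p,_ in l]);B=np.array([b for _,b in l])/1e3
    r=least_squares(lambda v:((B@np.array([[np.cos(v[2]),np.sin(v[2])],[-np.sin(v[2]),np.cos(v[2])]]))+v[:2]-A).ravel(),[.4,0,-2.3])
    v=r.x;print(v.round(4),np.abs(r.fun).max().round(4));return v
v=[fit(tt,T,t)]
for sg in(1,-1): 
    v.append(fit([(p,(sg*b[0],b[1])) for p,b in ss],S,q))
for w in v:
    for y in(.1065,.0355,-.0355,-.1065): print((w[:2]+y*np.array([-np.sin(w[2]),np.cos(w[2])])).round(4))
# sizes of right-hand vials
for n in("scene","top"):
  for d in arm.outline_of(n,"vial_b"): print(n,round(d["conf"],2),d["rect"],d["region"].sum())
E
```

```text
a 0.082 [0.3799 0.2935] [0.383 0.294]
d 0.046 [0.6035 0.3067] [0.6074 0.3073]
R1 0.07 [ 0.3983 -0.3119] [ 0.4044 -0.3082]
R1 0.058 [ 0.3995 -0.3147] [ 0.3906 -0.3165]
R2 0.07 [ 0.5889 -0.2899] [ 0.6026 -0.2833]
R2 0.058 [ 0.5917 -0.2925] [ 0.5925 -0.2912]
[ 0.5801  0.018  -2.3878] 0.0064
[ 0.5888  0.0226 -2.3924] 0.0051
[ 0.5707  0.0058 -2.3925] 0.0726
[ 0.653  -0.0596]
[ 0.6044 -0.0079]
[0.5558 0.0439]
[0.5072 0.0957]
[ 0.6613 -0.0554]
[ 0.6129 -0.0034]
[0.5646 0.0486]
[0.5162 0.1006]
[ 0.6432 -0.0722]
[ 0.5949 -0.0202]
[0.5465 0.0318]
[0.4982 0.0838]
scene 0.85 [360.2, 195.8, 382.0, 228.6] 532
scene 0.82 [143.6, 187.5, 159.4, 211.8] 368
scene 0.73 [119.7, 240.7, 136.2, 265.7] 284
scene 0.69 [374.5, 278.2, 390.0, 297.7] 205
top 0.78 [187.7, 230.6, 201.5, 245.0] 242
top 0.55 [185.1, 164.3, 197.0, 172.2] 79
top 0.47 [378.3, 229.7, 395.7, 245.6] 168
top 0.4 [376.9, 171.8, 388.9, 176.9] 89
```

```bash
python3 - <<'E'
from h import *
o=[]
for n,(y0,y1,x0,x1) in {"top":(130,220,238,338),"scene":(230,315,178,316)}.items():
    s=arm.snapshot(n); im=s["frame"].copy(); f=5.5
    big=cv2.resize(im[y0:y1,x0:x1],None,fx=f,fy=f,interpolation=2)
    for w,c in (((.5801,.018,-2.3878),(0,0,255)),((.5888,.0226,-2.3924),(0,255,0))):
        for x in(-.037,.037):
            pts=[]
            for y in(-.1435,-.0355*2,0,.071,.1435):
                pts.append([w[0]+x*np.cos(w[2])-y*np.sin(w[2]),w[1]+x*np.sin(w[2])+y*np.cos(w[2]),.012])
            for u,v in proj(s,pts): cv2.circle(big,(int((u+.5-x0)*f),int((v+.5-y0)*f)),3,c,-1)
    cv2.imwrite(f"pics/z{n}.png",big)
E
```

```text
(no output)
```

View pics/ztop.png

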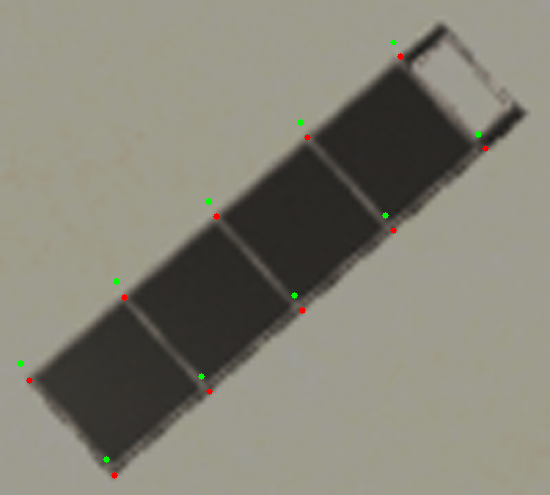

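View pics/zscene.png

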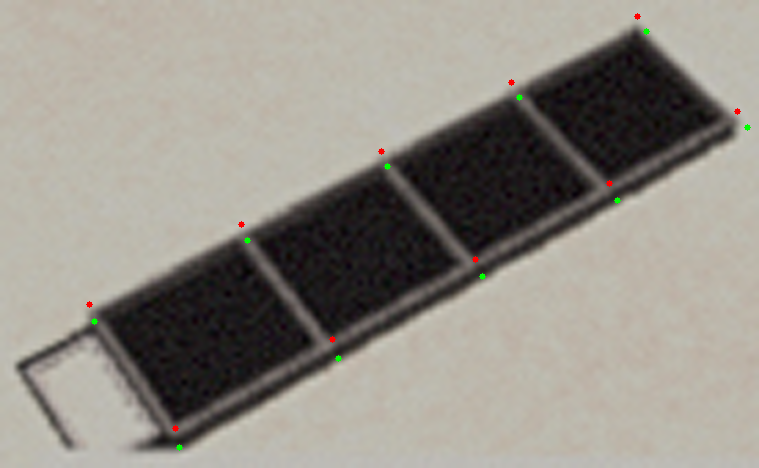

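The true tray lies between the red fit (top) and the green fit (scene): (0.584, 0.020), yaw -2.39. I'll place in the order d, c, b, a, so the gripper body always clears the vials already standing. First I square the yaw and go to d.

```bash
python3 -m inch '{"rotation":[[0,0,0.116],[0,0,0.116],[0,0,0.116],[0,0,0.116],[0,0,0]],"linear":[[0,0,0],[0,0,0],[0,0,0],[0,0,0],[0,0,0]],"jaw":[-1,-1,-1,-1,-1]}' 12
python3 -m inch '{"rotation":[[0,0,0],[0,0,0],[0,0,0],[0,0,0],[0,0,0]],"linear":[[0.018,-0.035,0],[0.018,-0.035,0],[0.018,-0.035,0],[0.018,-0.035,0],[0.018,-0.035,0]],"jaw":[-1,-1,-1,-1,-1]}'
```

```text
time: 1.5
eef_pos: [0.2349, -0.4695, 0.2577]
tcp_rot: [3.142, -0.002, 0.0]
force: [-0.7, 0.8, -0.0]
width: 0.0882
grip_force: 0.0
time: 2.0
eef_pos: [0.3253, -0.2931, 0.2578]
tcp_rot: [3.141, 0.005, 0.0]
force: [1.0, -0.5, 1.0]
width: 0.0882
grip_force: 0.0
```

```bash
for i in 1; do :; done
python3 -m inch '{"rotation":[[0,0,0],[0,0,0],[0,0,0],[0,0,0],[0,0,0]],"linear":[[0.019,-0.04,0],[0.019,-0.04,0],[0.019,-0.04,0],[0.019,-0.04,0],[0.019,-0.04,0]],"jaw":[-1,-1,-1,-1,-1]}' >/dev/null
python3 -m inch '{"rotation":[[0,0,0],[0,0,0],[0,0,0],[0,0,0],[0,0,0]],"linear":[[0.019,-0.04,0],[0.019,-0.04,0],[0.019,-0.04,0],[0.019,-0.04,0],[0.019,-0.04,0]],"jaw":[-1,-1,-1,-1,-1]}'
python3 -m inch '{"rotation":[[0,0,0],[0,0,0],[0,0,0],[0,0,0],[0,0,0]],"linear":[[0.018,-0.04,0.01],[0.018,-0.04,0.01],[0.018,-0.04,0.01],[0.018,-0.04,0.01],[0.018,-0.04,0.01]],"jaw":[-1,-1,-1,-1,-1]}'
python3 -m inch '{"rotation":[[0,0,0]],"linear":[[0,0,0]],"jaw":[-1]}'
```

```text
time: 3.0
eef_pos: [0.5155, 0.1073, 0.2578]
tcp_rot: [3.141, 0.006, 0.0]
force: [0.4, -1.2, 0.8]
width: 0.0879
grip_force: 0.0
time: 3.5
eef_pos: [0.6054, 0.3072, 0.2072]
tcp_rot: [3.142, 0.006, -0.0]
force: [0.8, 0.4, 0.1]
width: 0.0877
grip_force: 0.0
time: 3.6
eef_pos: [0.6048, 0.3092, 0.204]
tcp_rot: [3.141, 0.011, -0.006]
force: [-0.4, 0.1, -0.5]
width: 0.0883
grip_force: 0.0
```

```bash
python3 -m inch '{"rotation":[[0,0,0],[0,0,0],[0,0,0],[0,0,0],[0,0,0]],"linear":[[0,0.001,0.03],[0,0,0.03],[0,0,0.03],[0,0,0.02],[0,0,0]],"jaw":[-1,-1,-1,-1,-1]}'
python3 - <<'E'
from h import *
o=[]
s=arm.snapshot("scene"); o.append(cv2.resize(s["frame"][210:320,330:430],None,fx=4,fy=4))
s=arm.snapshot("top"); o.append(cv2.resize(s["frame"][120:230,140:235],None,fx=4,fy=4))
cv2.imwrite("pics/d1.png",np.hstack(o))
E
```

```text
time: 4.1
eef_pos: [0.6038, 0.3033, 0.0951]
tcp_rot: [3.14, 0.003, -0.008]
force: [0.1, -0.6, 0.3]
width: 0.088
grip_force: 0.0
```

View pics/d1.png

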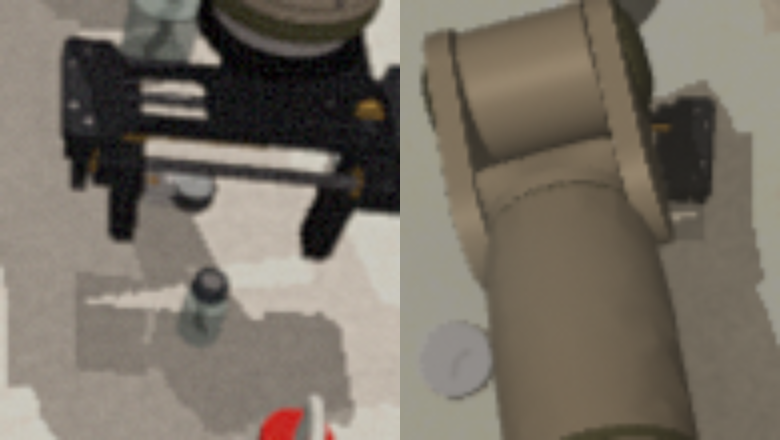

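The scene shows vial d (cap at about (210,285) in the crop) centred between the open fingers, with nothing else in the way, so I'll go down.

```bash
python3 -m inch '{"rotation":[[0,0,0],[0,0,0],[0,0,0],[0,0,0],[0,0,0]],"linear":[[0.002,-0.002,0.02],[0,0,0.02],[0,0,0.015],[0,0,0.009],[0,0,0]],"jaw":[-1,-1,-1,-1,-1]}'
python3 -m inch '{"rotation":[[0,0,0],[0,0,0],[0,0,0],[0,0,0],[0,0,0]],"linear":[[0,0,0],[0,0,0],[0,0,0],[0,0,0],[0,0,0]],"jaw":[1,1,1,1,1]}' 12
```

```text
time: 4.7
eef_pos: [0.6069, 0.3062, 0.0333]
tcp_rot: [3.141, 0.0, -0.001]
force: [0.5, 1.2, -1.8]
width: 0.0884
grip_force: 0.0
time: 5.2
eef_pos: [0.6071, 0.3064, 0.0339]
tcp_rot: [-3.142, 0.0, -0.0]
force: [0.7, 0.5, 1.0]
width: 0.05
grip_force: 0.0
```

```bash
python3 -m inch '{"rotation":[[0,0,0],[0,0,0],[0,0,0],[0,0,0],[0,0,0]],"linear":[[0,0,0],[0,0,0],[0,0,0],[0,0,0],[0,0,0]],"jaw":[1,1,1,1,1]}'
python3 -m inch '{"rotation":[[0,0,0],[0,0,0],[0,0,0],[0,0,0],[0,0,0]],"linear":[[0,0,0],[0,0,0],[0,0,-0.01],[0,0,-0.02],[0,0,-0.03]],"jaw":[1,1,1,1,1]}'
```

```text
time: 5.7
eef_pos: [0.607, 0.3064, 0.0337]
tcp_rot: [3.142, -0.0, -0.0]
force: [0.6, 0.2, -0.4]
width: 0.0233
grip_force: 12.0
time: 6.2
eef_pos: [0.6064, 0.3062, 0.0937]
tcp_rot: [3.141, -0.0, -0.004]
force: [-0.5, -0.3, -0.2]
width: 0.0235
grip_force: 12.0
```

```bash
python3 -m inch '{"rotation":[[0,0,0],[0,0,0],[0,0,0],[0,0,0],[0,0,0]],"linear":[[-0.01,0.02,0],[-0.015,0.035,0],[-0.018,0.04,0],[-0.018,0.04,0],[-0.016,0.035,0]],"jaw":[1,1,1,1,1]}'
python3 -m inch '{"rotation":[[0,0,0],[0,0,0],[0,0,0],[0,0,0],[0,0,0]],"linear":[[-0.011,0.024,0],[-0.006,0.014,0],[0,0,0],[0,0,0],[0,0,0]],"jaw":[1,1,1,1,1]}'
python3 - <<'E'
from h import *
o=[]
s=arm.snapshot("scene"); o.append(cv2.resize(s["frame"][210:320,190:320],None,fx=4,fy=4))
s=arm.snapshot("top"); o.append(cv2.resize(s["frame"][130:240,235:300],None,fx=4,fy=4))
cv2.imwrite("pics/d2.png",np.hstack(o))
E
```

```text
time: 6.7
eef_pos: [0.5291, 0.1348, 0.0946]
tcp_rot: [3.142, -0.001, 0.001]
force: [-0.2, -0.2, -0.5]
width: 0.0232
grip_force: 12.0
time: 7.2
eef_pos: [0.5134, 0.0994, 0.0938]
tcp_rot: [-3.141, -0.001, -0.001]
force: [0.1, 0.3, -0.4]
width: 0.0232
grip_force: 12.0
```

View pics/d2.png

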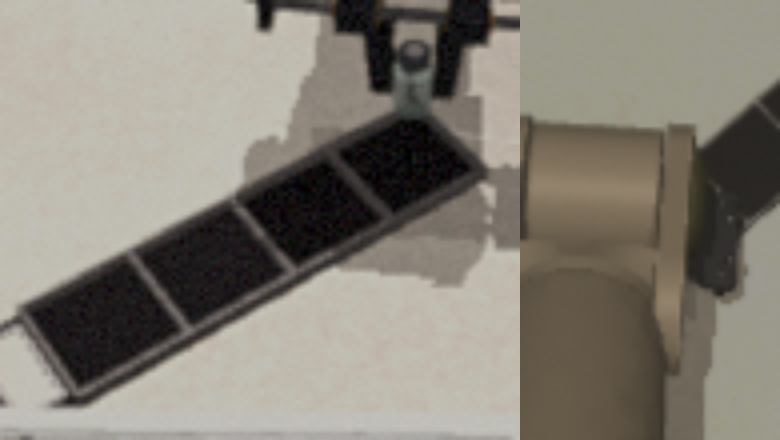

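Vial d hangs upright above the end compartment, so I'll lower it.

```bash
python3 -m inch '{"rotation":[[0,0,0],[0,0,0],[0,0,0],[0,0,0],[0,0,0]],"linear":[[-0.001,0.001,0.02],[0,0,0.02],[0,0,0.01],[0,0,0.005],[0,0,0]],"jaw":[1,1,1,1,1]}'
python3 -m inch '{"rotation":[[0,0,0],[0,0,0],[0,0,0]],"linear":[[0,0,0],[0,0,0],[0,0,0]],"jaw":[1,1,1]}'
```

```text
time: 7.8
eef_pos: [0.512, 0.0976, 0.0386]
tcp_rot: [-3.142, -0.0, 0.001]
force: [0.2, 0.4, -0.4]
width: 0.0235
grip_force: 12.0
time: 8.1
eef_pos: [0.5122, 0.0974, 0.0392]
tcp_rot: [3.142, -0.0, 0.001]
force: [1.2, 0.5, -0.3]
width: 0.0236
grip_force: 12.0
```

```bash
python3 -m inch '{"rotation":[[0,0,0],[0,0,0],[0,0,0],[0,0,0],[0,0,0]],"linear":[[0,0,0.001],[0,0,0.001],[0,0,0.0005],[0,0,0],[0,0,0]],"jaw":[1,1,1,1,1]}'
```

```text
time: 8.6
eef_pos: [0.5121, 0.0974, 0.0366]
tcp_rot: [3.142, -0.0, 0.001]
force: [-1.9, -0.3, 5.5]
width: 0.0236
grip_force: 12.0
```

```bash
python3 -m inch '{"rotation":[[0,0,0],[0,0,0],[0,0,0],[0,0,0],[0,0,0]],"linear":[[0,0,0],[0,0,0],[0,0,0],[0,0,0],[0,0,0]],"jaw":[0.2,0,-0.3,-0.6,-0.6]}'
python3 -m inch '{"rotation":[[0,0,0],[0,0,0],[0,0,0],[0,0,0],[0,0,0]],"linear":[[0,0,-0.01],[0,0,-0.03],[0,0,-0.04],[0,0,-0.04],[0,0,-0.02]],"jaw":[-0.6,-0.6,-1,-1,-1]}'
```

```text
time: 9.1
eef_pos: [0.5119, 0.0974, 0.0362]
tcp_rot: [-3.142, 0.0, 0.0]
force: [0.8, 0.2, -0.1]
width: 0.0614
grip_force: 0.0
time: 9.6
eef_pos: [0.5128, 0.0974, 0.1803]
tcp_rot: [3.141, -0.0, 0.008]
force: [0.2, -0.6, 0.5]
width: 0.0882
grip_force: 0.0
```

```bash
python3 -m inch '{"rotation":[[0,0,0],[0,0,0],[0,0,0],[0,0,0],[0,0,0]],"linear":[[0.008,0.04,0],[0.008,0.04,0],[0.008,0.04,0],[0.008,0.04,0],[0.008,0.04,0]],"jaw":[-1,-1,-1,-1,-1]}' >/dev/null
python3 -m inch '{"rotation":[[0,0,0],[0,0,0],[0,0,0],[0,0,0],[0,0,0]],"linear":[[0.008,0.04,0],[0.008,0.04,0],[0.008,0.04,0],[0.008,0.04,0],[0.008,0.03,0]],"jaw":[-1,-1,-1,-1,-1]}'
python3 -m inch '{"rotation":[[0,0,0],[0,0,0],[0,0,0],[0,0,0],[0,0,0]],"linear":[[0,0,0.02],[0,0,0.03],[0,0,0.025],[0,0,0],[0,0,0]],"jaw":[-1,-1,-1,-1,-1]}'
python3 - <<'E'
from h import *
o=[]
s=arm.snapshot("scene"); o.append(cv2.resize(s["frame"][190:300,70:190],None,fx=4,fy=4))
s=arm.snapshot("top"); o.append(cv2.resize(s["frame"][130:240,235:300],None,fx=4,fy=4))
cv2.imwrite("pics/c1.png",np.hstack(o))
E
```

```text
time: 10.6
eef_pos: [0.5917, -0.295, 0.177]
tcp_rot: [3.141, -0.002, 0.001]
force: [-0.4, -0.4, 0.1]
width: 0.0881
grip_force: 0.0
time: 11.1
eef_pos: [0.5922, -0.2928, 0.1025]
tcp_rot: [3.141, -0.0, 0.001]
force: [-0.4, -0.3, 0.9]
width: 0.0878
grip_force: 0.0
```

View pics/c1.png

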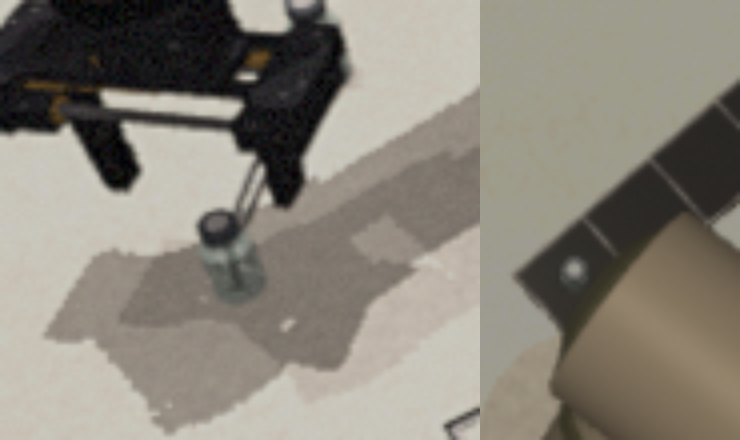

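Vial d stands in its compartment (top cap at about (573,270) in the crop), and c is centred under the fingers. The fingertips will stay above the 8 mm forceps.

```bash
python3 -m inch '{"rotation":[[0,0,0],[0,0,0],[0,0,0],[0,0,0],[0,0,0]],"linear":[[0,0,0.02],[0,0,0.02],[0,0,0.02],[0,0,0.0085],[0,0,0]],"jaw":[-1,-1,-1,-1,-1]}'
python3 -m inch '{"rotation":[[0,0,0],[0,0,0],[0,0,0],[0,0,0],[0,0,0]],"linear":[[0,0,0],[0,0,0],[0,0,0],[0,0,0],[0,0,0]],"jaw":[1,1,1,1,1]}' 12
python3 -m inch '{"rotation":[[0,0,0],[0,0,0],[0,0,0],[0,0,0],[0,0,0]],"linear":[[0,0,0],[0,0,0],[0,0,0],[0,0,0],[0,0,0]],"jaw":[1,1,1,1,1]}'
```

```text
time: 11.7
eef_pos: [0.5919, -0.2926, 0.0328]
tcp_rot: [-3.141, 0.0, 0.0]
force: [-0.9, -0.4, 0.2]
width: 0.0882
grip_force: 0.0
time: 12.2
eef_pos: [0.592, -0.2927, 0.033]
tcp_rot: [3.141, -0.0, 0.0]
force: [-0.8, 0.2, -0.2]
width: 0.0505
grip_force: 0.0
time: 12.7
eef_pos: [0.5919, -0.2926, 0.0327]
tcp_rot: [-3.142, 0.0, 0.0]
force: [-0.6, -0.3, 0.2]
width: 0.0303
grip_force: 12.0
```

```bash
python3 -m inch '{"rotation":[[0,0,0],[0,0,0],[0,0,0],[0,0,0],[0,0,0]],"linear":[[0,0,-0.01],[0,0,-0.02],[0,0,-0.03],[0,0,-0.02],[-0.002,-0.019,0]],"jaw":[1,1,1,1,1]}'
python3 -m inch '{"rotation":[[0,0,0],[0,0,0],[0,0,0],[0,0,0],[0,0,0]],"linear":[[-0.004,-0.04,0],[-0.004,-0.04,0],[-0.004,-0.04,0],[-0.004,-0.04,0],[-0.004,-0.04,0]],"jaw":[1,1,1,1,1]}'
python3 -m inch '{"rotation":[[0,0,0],[0,0,0],[0,0,0],[0,0,0],[0,0,0]],"linear":[[-0.004,-0.04,0],[-0.003,-0.04,0],[-0.002,-0.025,0],[-0.001,-0.015,0],[0,0,0]],"jaw":[1,1,1,1,1]}'
python3 -m inch '{"rotation":[[0,0,0],[0,0,0]],"linear":[[0,0,0],[0,0,0]],"jaw":[1,1]}'
```

```text
time: 13.2
eef_pos: [0.5909, -0.2758, 0.1168]
tcp_rot: [3.137, -0.003, 0.009]
force: [0.9, 0.4, -0.8]
width: 0.0305
grip_force: 12.0
time: 13.7
eef_pos: [0.5697, -0.0721, 0.1135]
tcp_rot: [3.141, -0.001, 0.001]
force: [0.2, -0.7, 0.4]
width: 0.0304
grip_force: 12.0
time: 14.2
eef_pos: [0.56, 0.0475, 0.1132]
tcp_rot: [-3.142, -0.003, -0.001]
force: [-0.3, -0.3, -0.0]
width: 0.0306
grip_force: 12.0
time: 14.4
eef_pos: [0.5602, 0.0451, 0.1128]
tcp_rot: [3.141, -0.003, 0.0]
force: [-0.1, -0.7, -0.5]
width: 0.0306
grip_force: 12.0
```

```bash
python3 -m inch '{"rotation":[[0,0,0],[0,0,0],[0,0,0],[0,0,0],[0,0,0]],"linear":[[0,-0.001,0.025],[0,0,0.025],[0,0,0.015],[0,0,0.0075],[0,0,0]],"jaw":[1,1,1,1,1]}'
python3 -m inch '{"rotation":[[0,0,0],[0,0,0],[0,0,0],[0,0,0],[0,0,0]],"linear":[[0,0,0],[0,0,0.001],[0,0,0.0015],[0,0,0],[0,0,0]],"jaw":[1,1,1,1,1]}'
```

```text
time: 14.9
eef_pos: [0.5597, 0.0467, 0.0396]
tcp_rot: [-3.141, 0.002, 0.002]
force: [0.3, -0.5, -0.0]
width: 0.0303
grip_force: 12.0
time: 15.4
eef_pos: [0.56, 0.0474, 0.0379]
tcp_rot: [3.142, -0.0, 0.0]
force: [0.1, -1.1, -0.9]
width: 0.0307
grip_force: 12.0
```

```bash
python3 -m inch '{"rotation":[[0,0,0],[0,0,0],[0,0,0],[0,0,0],[0,0,0]],"linear":[[0,0,0.001],[0,0,0.001],[0,0,0.0005],[0,0,0],[0,0,0]],"jaw":[1,1,1,1,1]}'
```

```text
time: 15.9
eef_pos: [0.56, 0.0474, 0.0356]
tcp_rot: [3.142, -0.0, 0.0]
force: [-2.1, 0.1, 6.1]
width: 0.0303
grip_force: 12.0
```

```bash
python3 -m inch '{"rotation":[[0,0,0],[0,0,0],[0,0,0],[0,0,0],[0,0,0]],"linear":[[0,0,0],[0,0,0],[0,0,0],[0,0,0],[0,0,0]],"jaw":[0.2,0,-0.3,-0.5,-0.5]}'
python3 -m inch '{"rotation":[[0,0,0],[0,0,0],[0,0,0],[0,0,0],[0,0,0]],"linear":[[0,0,-0.01],[0,0,-0.03],[0,0,-0.04],[0,0,-0.04],[0,0,-0.02]],"jaw":[-0.6,-0.6,-1,-1,-1]}'
python3 -m inch '{"rotation":[[0,0,0],[0,0,0],[0,0,0],[0,0,0],[0,0,0]],"linear":[[-0.016,0.036,0],[-0.016,0.036,0],[-0.016,0.036,0],[-0.016,0.036,0],[-0.016,0.036,0]],"jaw":[-1,-1,-1,-1,-1]}' 
python3 -m inch '{"rotation":[[0,0,0],[0,0,0],[0,0,0],[0,0,0],[0,0,0]],"linear":[[-0.016,0.036,0],[-0.016,0.036,0],[-0.016,0.036,0],[-0.016,0.036,0],[-0.015,0.033,0]],"jaw":[-1,-1,-1,-1,-1]}'
python3 -m inch '{"rotation":[[0,0,0],[0,0,0],[0,0,0],[0,0,0],[0,0,0]],"linear":[[0,0,0.02],[0,0,0.03],[0,0,0.015],[0,0,0],[0,0,0]],"jaw":[-1,-1,-1,-1,-1]}'
python3 - <<'E'
from h import *
o=[]
s=arm.snapshot("scene"); o.append(cv2.resize(s["frame"][140:250,80:190],None,fx=4,fy=4))
o.append(cv2.resize(s["frame"][210:320,240:320],None,fx=4,fy=4))
cv2.imwrite("pics/b1.png",np.hstack(o))
E
```

```text
time: 16.4
eef_pos: [0.5599, 0.0474, 0.0351]
tcp_rot: [-3.142, 0.0, 0.0]
force: [-0.5, 0.3, -0.8]
width: 0.0649
grip_force: 0.0
time: 16.9
eef_pos: [0.5608, 0.0473, 0.1796]
tcp_rot: [3.141, -0.0, 0.008]
force: [0.1, 0.5, -0.3]
width: 0.0878
grip_force: 0.0
time: 17.4
eef_pos: [0.4791, -0.1339, 0.1761]
tcp_rot: [3.141, -0.0, 0.001]
force: [1.4, 0.1, -0.2]
width: 0.0882
grip_force: 0.0
time: 17.9
eef_pos: [0.3999, -0.3111, 0.1761]
tcp_rot: [3.141, -0.001, 0.001]
force: [0.7, 0.8, -1.0]
width: 0.0882
grip_force: 0.0
time: 18.4
eef_pos: [0.4011, -0.3098, 0.1112]
tcp_rot: [3.141, -0.0, 0.001]
force: [0.7, 0.5, 0.3]
width: 0.0881
grip_force: 0.0
```

View pics/b1.png

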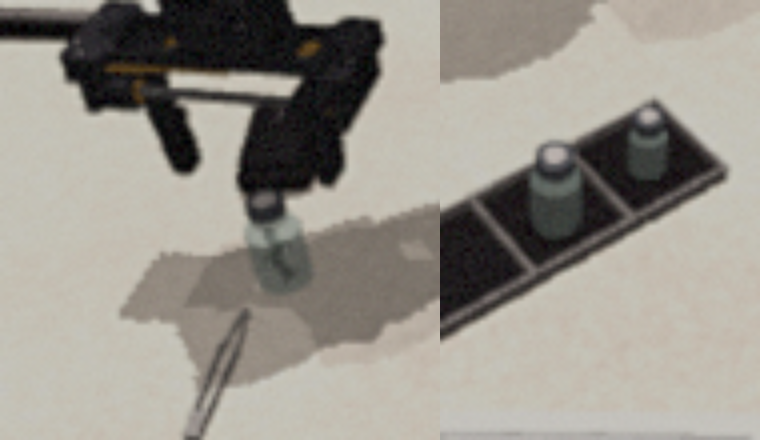

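b is centred below the fingers (cap (265,207)), with the dark mouse behind it. c and d stand well in their compartments.

```bash
python3 -m inch '{"rotation":[[0,0,0],[0,0,0],[0,0,0],[0,0,0],[0,0,0]],"linear":[[0,0,0.02],[0,0,0.025],[0,0,0.02],[0,0,0.0095],[0,0,0]],"jaw":[-1,-1,-1,-1,-1]}'
python3 -m inch '{"rotation":[[0,0,0],[0,0,0],[0,0,0],[0,0,0],[0,0,0]],"linear":[[0,0,0],[0,0,0],[0,0,0],[0,0,0],[0,0,0]],"jaw":[1,1,1,1,1]}' 14
python3 -m inch '{"rotation":[[0,0,0],[0,0,0],[0,0,0],[0,0,0],[0,0,0]],"linear":[[0,0,0],[0,0,0],[0,0,0],[0,0,0],[0,0,0]],"jaw":[1,1,1,1,1]}'
```

```text
time: 18.95
eef_pos: [0.4009, -0.3096, 0.0357]
tcp_rot: [-3.141, 0.0, 0.001]
force: [0.1, 0.1, 0.4]
width: 0.0883
grip_force: 0.0
time: 19.45
eef_pos: [0.4009, -0.3097, 0.036]
tcp_rot: [3.141, -0.0, 0.0]
force: [-0.3, 0.0, 0.7]
width: 0.0502
grip_force: 0.0
time: 19.95
eef_pos: [0.4009, -0.3097, 0.0358]
tcp_rot: [3.141, -0.001, 0.0]
force: [-1.2, 0.0, 2.5]
width: 0.0384
grip_force: 14.0
```

```bash
python3 -m inch '{"rotation":[[0,0,0],[0,0,0],[0,0,0],[0,0,0],[0,0,0]],"linear":[[0,0,-0.01],[0,0,-0.03],[0,0,-0.03],[0,0,-0.03],[0.01,-0.015,0]],"jaw":[1,1,1,1,1]}'
python3 -m inch '{"rotation":[[0,0,0],[0,0,0],[0,0,0],[0,0,0],[0,0,0]],"linear":[[0.0245,-0.036,0],[0.0245,-0.036,0],[0.0245,-0.036,0],[0.0245,-0.036,0],[0.0245,-0.036,0]],"jaw":[1,1,1,1,1]}'
python3 -m inch '{"rotation":[[0,0,0],[0,0,0],[0,0,0],[0,0,0],[0,0,0]],"linear":[[0.0245,-0.036,0],[0.0245,-0.036,0],[0.015,-0.022,0],[0.01,-0.015,0],[0,0,0]],"jaw":[1,1,1,1,1]}'
python3 -m inch '{"rotation":[[0,0,0],[0,0,0]],"linear":[[0,0,0],[0,0,0]],"jaw":[1,1]}'
```

```text
time: 20.45
eef_pos: [0.4116, -0.2965, 0.1399]
tcp_rot: [3.136, -0.003, 0.007]
force: [0.5, -0.1, -0.8]
width: 0.0384
grip_force: 14.0
time: 20.95
eef_pos: [0.5341, -0.1129, 0.1363]
tcp_rot: [3.142, -0.0, 0.0]
force: [1.2, -0.5, -0.2]
width: 0.0384
grip_force: 14.0
time: 21.45
eef_pos: [0.6079, -0.0038, 0.1359]
tcp_rot: [-3.141, -0.004, -0.0]
force: [0.4, 0.7, -0.6]
width: 0.0384
grip_force: 14.0
time: 21.65
eef_pos: [0.607, -0.0065, 0.1359]
tcp_rot: [3.141, -0.002, -0.001]
force: [-0.7, 0.2, -1.3]
width: 0.0388
grip_force: 14.0
```

```bash
python3 -m inch '{"rotation":[[0,0,0],[0,0,0],[0,0,0],[0,0,0],[0,0,0]],"linear":[[0.001,0,0.03],[0,0,0.03],[0,0,0.02],[0,0,0.0145],[0,0,0]],"jaw":[1,1,1,1,1]}'
python3 -m inch '{"rotation":[[0,0,0],[0,0,0],[0,0,0],[0,0,0],[0,0,0]],"linear":[[0,0,0],[0,0,0.001],[0,0,0.001],[0,0,0],[0,0,0]],"jaw":[1,1,1,1,1]}'
```

```text
time: 22.15
eef_pos: [0.6078, -0.0062, 0.0401]
tcp_rot: [-3.141, 0.002, 0.003]
force: [0.5, -1.4, -0.5]
width: 0.0386
grip_force: 14.0
time: 22.65
eef_pos: [0.6085, -0.0056, 0.0395]
tcp_rot: [3.142, -0.0, 0.001]
force: [0.4, 0.2, -0.1]
width: 0.0385
grip_force: 14.0
```

```bash
python3 -m inch '{"rotation":[[0,0,0],[0,0,0],[0,0,0],[0,0,0]],"linear":[[0,0,0.0007],[0,0,0.0005],[0,0,0],[0,0,0]],"jaw":[1,1,1,1]}'
```

```text
time: 23.05
eef_pos: [0.6086, -0.0056, 0.0384]
tcp_rot: [3.142, -0.0, 0.001]
force: [-1.3, -0.5, 3.0]
width: 0.0389
grip_force: 14.0
```

```bash
python3 -m inch '{"rotation":[[0,0,0],[0,0,0],[0,0,0],[0,0,0],[0,0,0]],"linear":[[0,0,0],[0,0,0],[0,0,0],[0,0,0],[0,0,0]],"jaw":[0,-0.2,-0.4,-0.5,-0.5]}'
python3 -m inch '{"rotation":[[0,0,0],[0,0,0],[0,0,0],[0,0,0],[0,0,0]],"linear":[[0,0,-0.01],[0,0,-0.03],[0,0,-0.04],[0,0,-0.04],[0,0,-0.03]],"jaw":[-0.6,-0.6,-1,-1,-1]}'
python3 -m inch '{"rotation":[[0,0,0],[0,0,0],[0,0,0],[0,0,0],[0,0,0]],"linear":[[-0.025,-0.033,0],[-0.025,-0.033,0],[-0.025,-0.033,0],[-0.025,-0.033,0],[-0.025,-0.033,0]],"jaw":[-1,-1,-1,-1,-1]}' 
python3 -m inch '{"rotation":[[0,0,0],[0,0,0],[0,0,0],[0,0,0],[0,0,0]],"linear":[[-0.025,-0.033,0],[-0.025,-0.033,0],[-0.025,-0.033,0],[-0.025,-0.033,0],[-0.002,-0.002,0]],"jaw":[-1,-1,-1,-1,-1]}'
python3 -m inch '{"rotation":[[0,0,0],[0,0,0],[0,0,0],[0,0,0],[0,0,0]],"linear":[[0,0,0.02],[0,0,0.03],[0,0,0.015],[0,0,0],[0,0,0]],"jaw":[-1,-1,-1,-1,-1]}'
python3 - <<'E'
from h import *
o=[]
s=arm.snapshot("scene"); o.append(cv2.resize(s["frame"][140:250,330:430],None,fx=4,fy=4))
s=arm.snapshot("top"); o.append(cv2.resize(s["frame"][130:240,240:335],None,fx=4,fy=4))
cv2.imwrite("pics/a1.png",np.hstack(o))
E
```

```text
time: 23.55
eef_pos: [0.6084, -0.0056, 0.0379]
tcp_rot: [-3.142, 0.0, 0.0]
force: [0.5, -0.1, 0.4]
width: 0.0662
grip_force: 0.0
time: 24.05
eef_pos: [0.6087, -0.0056, 0.1916]
tcp_rot: [3.141, -0.0, 0.005]
force: [0.7, 0.3, -0.4]
width: 0.0881
grip_force: 0.0
time: 24.55
eef_pos: [0.4823, 0.1605, 0.1889]
tcp_rot: [-3.141, 0.001, -0.002]
force: [0.1, 0.3, 0.1]
width: 0.0877
grip_force: 0.0
time: 25.05
eef_pos: [0.3791, 0.296, 0.1889]
tcp_rot: [-3.141, -0.006, -0.001]
force: [0.2, -0.5, 0.8]
width: 0.0885
grip_force: 0.0
time: 25.55
eef_pos: [0.3822, 0.2932, 0.1239]
tcp_rot: [-3.141, 0.001, -0.001]
force: [0.4, -0.0, 1.4]
width: 0.0881
grip_force: 0.0
```

View pics/a1.png

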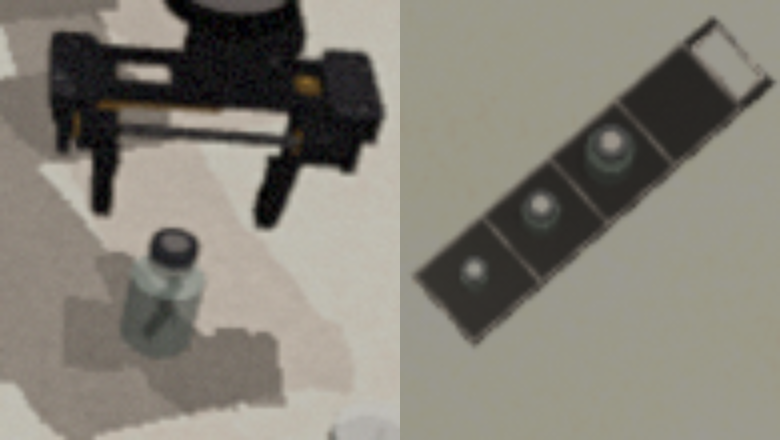

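d, c and b stand in order and centred in the tray, and a (cap (175,247)) is centred under the open fingers.

```bash
python3 -m inch '{"rotation":[[0,0,0],[0,0,0],[0,0,0],[0,0,0],[0,0,0]],"linear":[[0,0,0.02],[0,0,0.025],[0,0,0.02],[0,0,0.015],[0,0,0]],"jaw":[-1,-1,-1,-1,-1]}'
python3 -m inch '{"rotation":[[0,0,0],[0,0,0],[0,0,0],[0,0,0],[0,0,0]],"linear":[[0,0,0],[0,0,0],[0,0,0],[0,0,0],[0,0,0]],"jaw":[1,1,1,1,1]}' 17
python3 -m inch '{"rotation":[[0,0,0],[0,0,0],[0,0,0],[0,0,0],[0,0,0]],"linear":[[0,0,0],[0,0,0],[0,0,0],[0,0,0],[0,0,0]],"jaw":[1,1,1,1,1]}'
```

```text
time: 26.15
eef_pos: [0.3812, 0.2932, 0.0424]
tcp_rot: [3.141, -0.0, -0.002]
force: [0.8, -0.5, 0.6]
width: 0.0883
grip_force: 0.0
time: 26.65
eef_pos: [0.3816, 0.2935, 0.0433]
tcp_rot: [-3.141, 0.0, -0.001]
force: [0.6, 0.4, 0.3]
width: 0.05
grip_force: 0.0
time: 27.15
eef_pos: [0.3816, 0.2935, 0.0432]
tcp_rot: [-3.141, 0.0, -0.0]
force: [-1.2, -0.6, 5.9]
width: 0.0476
grip_force: 17.0
```

```bash
python3 -m inch '{"rotation":[[0,0,0],[0,0,0],[0,0,0],[0,0,0],[0,0,0]],"linear":[[0,0,-0.01],[0,0,-0.03],[0,0,-0.03],[0,0,-0.04],[0,0,-0.02]],"jaw":[1,1,1,1,1]}'
python3 -m inch '{"rotation":[[0,0,0],[0,0,0],[0,0,0],[0,0,0],[0,0,0]],"linear":[[0.014,0.018,0],[0.0275,0.035,0],[0.0275,0.035,0],[0.0275,0.035,0],[0.0275,0.035,0]],"jaw":[1,1,1,1,1]}'
python3 -m inch '{"rotation":[[0,0,0],[0,0,0],[0,0,0],[0,0,0],[0,0,0]],"linear":[[0.0275,0.035,0],[0.0275,0.035,0],[0.0275,0.035,0],[0.0275,0.035,0],[0.0275,0.035,0]],"jaw":[1,1,1,1,1]}'
python3 -m inch '{"rotation":[[0,0,0],[0,0,0],[0,0,0],[0,0,0],[0,0,0]],"linear":[[0.014,0.018,0],[0,0,0],[0,0,0],[0,0,0],[0,0,0]],"jaw":[1,1,1,1,1]}'
python3 - <<'E'
from h import *
o=[]
s=arm.snapshot("scene"); o.append(cv2.resize(s["frame"][210:330,160:330],None,fx=4,fy=4))
cv2.imwrite("pics/a2.png",np.hstack(o))
E
```

```text
time: 27.65
eef_pos: [0.382, 0.2937, 0.1762]
tcp_rot: [-3.14, 0.0, -0.005]
force: [0.2, -0.4, -1.7]
width: 0.0475
grip_force: 17.0
time: 28.15
eef_pos: [0.5061, 0.1338, 0.1733]
tcp_rot: [-3.141, 0.0, 0.0]
force: [0.3, 0.6, -2.0]
width: 0.0473
grip_force: 17.0
time: 28.65
eef_pos: [0.6435, -0.0412, 0.1732]
tcp_rot: [-3.141, 0.001, 0.001]
force: [0.5, 0.1, -0.9]
width: 0.0475
grip_force: 17.0
time: 29.15
eef_pos: [0.6565, -0.0565, 0.1734]
tcp_rot: [-3.141, -0.002, 0.0]
force: [0.5, -0.1, -1.4]
width: 0.0475
grip_force: 17.0
```

View pics/a2.png

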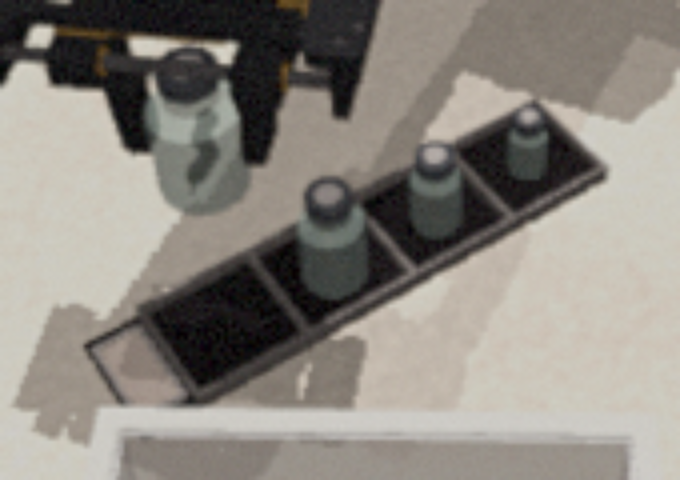

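```bash
python3 - <<'E'
from h import *
o=[];w=(.584,.020,-2.390);c,sn=np.cos(w[2]),np.sin(w[2])
W=lambda x,y,z:[w[0]+x*c-y*sn,w[1]+x*sn+y*c,z]
th=np.linspace(0,2*np.pi,40)
for n,(y0,y1,x0,x1) in {"top":(130,215,240,325),"scene":(232,317,190,300)}.items():
    s=arm.snapshot(n); f=5 if n=="top" else 6.5
    f=5
    big=cv2.resize(s["frame"][y0:y1,x0:x1],None,fx=f,fy=f,interpolation=2)
    def d(X,col):
        p=((proj(s,X)+.5-[x0,y0])*f).astype(np.int32);cv2.polylines(big,[p],True,col,1)
    for y in(.1065,.0355,-.0355,-.1065): d([W(a,y+b,.012) for a,b in((-.034,-.034),(.034,-.034),(.034,.034),(-.034,.034))],(0,0,255))
    for x,y,r in((.6084,-.0056,.0195),(.56,.0474,.0155),(.5119,.0974,.012),(.6565,-.0575,.024)):
        d([[x+r*np.cos(t),y+r*np.sin(t),.003] for t in th],(0,255,0))
    o.append(big[:425])
cv2.imwrite("pics/ov.png",cv2.resize(np.hstack(o),(780,340)) if 0 else np.hstack(o)[:, :]);print(np.hstack(o).shape)
E
```

```text
(425, 975, 3)
```

```bash
python3 -c "
import cv2;a=cv2.imread('pics/ov.png');cv2.imwrite('pics/ov2.png',cv2.resize(a,None,fx=.82,fy=.82,interpolation=3))"
```

```text
(no output)
```

View pics/ov2.png

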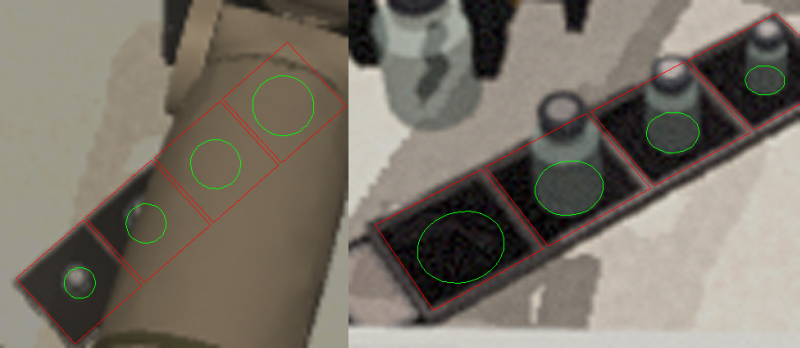

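The overlay shows that the tray model and the vial feet agree in both views, and a's target circle is centred. I'll lower a.

```bash
python3 -m inch '{"rotation":[[0,0,0],[0,0,0],[0,0,0],[0,0,0],[0,0,0]],"linear":[[0,0.001,0.03],[0,0,0.04],[0,0,0.03],[0,0,0.015],[0,0,0.008]],"jaw":[1,1,1,1,1]}'
python3 -m inch '{"rotation":[[0,0,0],[0,0,0],[0,0,0]],"linear":[[0,0,0],[0,0,0],[0,0,0]],"jaw":[1,1,1]}'
```

```text
time: 29.8
eef_pos: [0.6567, -0.0584, 0.0492]
tcp_rot: [-3.141, -0.0, 0.002]
force: [-0.2, 0.3, -2.8]
width: 0.0474
grip_force: 17.0
time: 30.1
eef_pos: [0.6576, -0.0588, 0.0516]
tcp_rot: [3.141, -0.0, 0.004]
force: [0.3, 0.9, -1.5]
width: 0.0476
grip_force: 17.0
```

```bash
python3 -m inch '{"rotation":[[0,0,0],[0,0,0],[0,0,0],[0,0,0],[0,0,0]],"linear":[[0,0,0.0015],[0,0,0.0015],[0,0,0.001],[0,0,0],[0,0,0]],"jaw":[1,1,1,1,1]}'
```

```text
time: 30.6
eef_pos: [0.657, -0.0587, 0.0463]
tcp_rot: [3.141, -0.0, 0.001]
force: [-1.6, 0.5, 1.4]
width: 0.0475
grip_force: 17.0
```

```bash
python3 -m inch '{"rotation":[[0,0,0],[0,0,0],[0,0,0],[0,0,0],[0,0,0]],"linear":[[0,0,0.0004],[0,0,0],[0,0,0],[0,0,0],[0,0,0]],"jaw":[1,1,-0.3,-0.6,-0.6]}'
python3 -m inch '{"rotation":[[0,0,0],[0,0,0],[0,0,0],[0,0,0],[0,0,0]],"linear":[[0,0,0],[0,0,0],[0,0,-0.01],[0,0,-0.03],[0,0,-0.04]],"jaw":[-0.6,-0.6,-0.6,-0.6,-0.6]}'
python3 -m inch '{"rotation":[[0,0,0],[0,0,0],[0,0,0],[0,0,0],[0,0,0]],"linear":[[0,0,-0.04],[0,0,-0.04],[-0.03,-0.03,0],[-0.04,-0.04,0],[-0.04,-0.04,0]],"jaw":[-1,-1,-1,-1,-1]}'
python3 -m inch '{"rotation":[[0,0,0],[0,0,0],[0,0,0],[0,0,0],[0,0,0]],"linear":[[-0.04,-0.04,0],[-0.04,-0.04,0],[-0.02,-0.04,0],[0,-0.04,0],[0,0,0]],"jaw":[-1,-1,-1,-1,-1]}'
python3 - <<'E'
from h import *
o=[]
s=arm.snapshot("scene"); o.append(cv2.resize(s["frame"][150:330,110:450],None,fx=1.5,fy=1.5,interpolation=2))
s=arm.snapshot("top"); o.append(cv2.resize(s["frame"][130:220,240:335],None,fx=3,fy=3,interpolation=2))
cv2.imwrite("pics/end.png",np.hstack(o))
E
```

```text
time: 31.1
eef_pos: [0.6569, -0.0586, 0.0454]
tcp_rot: [-3.142, 0.0, 0.0]
force: [1.6, 0.4, 0.0]
width: 0.069
grip_force: 0.0
time: 31.6
eef_pos: [0.6562, -0.0585, 0.1257]
tcp_rot: [-3.141, 0.0, 0.005]
force: [0.2, -0.6, 1.0]
width: 0.0706
grip_force: 0.0
time: 32.1
eef_pos: [0.5548, 0.043, 0.2064]
tcp_rot: [-3.142, 0.002, -0.002]
force: [1.0, 0.7, 0.8]
width: 0.0877
grip_force: 0.0
time: 32.6
eef_pos: [0.4647, 0.1963, 0.2067]
tcp_rot: [-3.141, -0.007, -0.003]
force: [-0.1, 0.3, -0.3]
width: 0.0882
grip_force: 0.0
```

View pics/end.png

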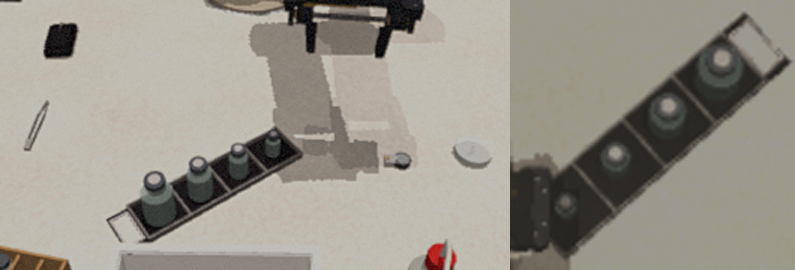

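All four vials stand upright in the right order, and nothing else has moved.

```bash
python3 -c "
from plant import arm
print(arm.sign_off())"
```

```text
the job is handed in; nothing more can be done
None
```

The job is handed in at about 33 s of the 102 s limit: the four vials stand upright in the tray, largest by the card holder down to the smallest at the far end. The final pictures show nothing else moved and the arm clear of everything; the judge's result was not shown.

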